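# Mix the draw box and hold its hatch open for a draw

## Robot

A 7-joint arm with a two-finger parallel gripper is mounted at the origin on the work surface. World frame = base frame: x ahead of the robot, y to its left, z up, the work surface at z = 0. Lengths are in m, angles in rad, forces in N, time in s.
With the tool pointing down it reaches from about 0.35 to 0.775 m from the base axis. Payload 3.1 kg.
Tool frame: the origin (TCP) lies on the centre line of the jaws, within the pads' length; the fingertips stand 8 mm ahead of it and the grasp point (between the pads) lies 11 mm behind it (ctrl.tips_ahead is the distance from the TCP to the fingertips, in m); z points along the fingers, y is the direction in which the jaws open and shut (so a half turn about z gives the same grasp; the last joint's range is limited). The gripper opens to 85 mm and grips with 20 to 120 N. Pads are 22 mm wide; open, the fingers measure 114 mm over their backs; the gripper's body (76 mm by 85 mm) begins 54 mm behind the grasp point. The pads swing forward as they close: fully open they stand 13 mm farther back than shut.
Start: joints at [1.27, 0.311, 0.014, 1.512, -0.004, 1.319, -0.027], TCP at [0.141, -0.532, 0.239] pointing down, gripper open.
Joint ranges: [-2.7, 2.7], [-0.3, 1.91], [-1.27, 1.3], [0.12, 2.57], [-1.44, 4.58], [0.2, 2.03], [-3.05, 3.05]. Speed limits (rad/s): [2.79, 2.79, 3.14, 3.14, 3.14, 3.14, 3.14].

## Interface

Orientations are given as a 3x3 rotation matrix whose columns are the frame's x, y, z axes.
In Python, from workcell import readout, vision, hand_in, ctrl gives the robot as it stands. The module is installed in compiled form; this text tells all that it offers.
- The arm moves only by the tool move_arm, never from a script. Its argument "increments" is one flat list of numbers, 4 for each row, row after row: the shift along the tool's x, y, z in m, then the turn about the tool's z in degrees. In form: [x, y, z, twist, x, y, z, twist, ...]. A call has exactly 8 rows; each row shifts and turns the commanded pose from where the row before left it, along the tool's axes as they then stand; what a row does not reach is not made up. A row lasts 1/8 s, in which the tool goes at most 62.5 mm and 10.7 degrees, less where a joint would pass 70% of its speed; a pose out of reach is approached as far as the arm can. A call is refused whole if a number of a shift passes 0.0625 or a number of a turn 10.7, either way. A call with a gripper value outside its range is refused whole. "gripper" is the opening, from 0 (shut) to 1 (fully open), set as the call begins (left out, the last holds). The fingers move at their own pace and stop on an object; "grip_force" is the grip in N (left out, the last holds). Time passes only in rows, so rows that do not move let the fingers close, or fill a call up. It gives the time, the measured TCP pose, the force and the opening at its end, in the units of the state.
- readout.read_state(): the state, without advancing time (a new reading comes with each control period).
- vision.snapshot(name): name is "scene" or "side" or "wrist"; returns (picture, depth): 384x512x3 uint8, red, green, blue; 384x512 float32, m along the optical axis (not along the pixel's ray), 0 where there is no reading.
- vision.calibration(name): a dict with "fovy" (degrees; the focal length in pixels is half the picture's height over the tangent of half this angle, whatever the lens; pixels are square), "cx", "cy" (the principal point, pixels), "eye" and "attitude" of the camera in the world. Camera axes: x right, y down, z forward; pixel columns grow to the right and rows downward; lengths in m; the calibration is good to about 2 mm. The wrist camera is an equidistant fisheye: a pixel r from the principal point sees the ray r / f radians off the axis. A picture is of the moment at which its call begins: read the wrist's pose just before it. calibration takes no time and is no camera call; for the wrist camera it gives the pose at the moment of the call.
- hand_in(): hands the job in, once; it reports no verdict.
Trained networks look in the newest picture that a camera, given by its name, has taken for a name from the list of things; names that differ only in an ending like _2 or _b are one class to them, and where a whole thing is asked for, a point or a joint stands for the part that bears it (a point fixed in the world has none). Each returns a list of dicts, best first, with "score" (0 to 1); they miss things now and then, are a little off and sometimes report something else, mostly with a low value. They report only what shows in the picture. A call takes as long as a camera call.
- vision.spot_in(thing, camera): "position" ([column, row] in pixels, amid what is visible of it).
- vision.mark_of(thing, camera): "position" ([column, row] in pixels: a listed point, or the origin of a listed thing).
The state is a dict: "clock": time; "joint_pos": joint angles; "joint_vel": joint speeds; "tau": joint torques, N m; "eef_pos": TCP position; "ee_rot": TCP orientation; "wrist_force": force on the tool from outside, world axes, zero at the start; "ft_torque": the same for the moment, N m; "gripper_width": opening from 0.0 (shut) to 1.0 (fully open).
Only numpy, scipy, OpenCV 4.12 (cv2) and the standard library are available. Lean on these libraries where they do the work, as an engineer would, in place of code of your own. Each camera call takes 0.05 s, during which the arm holds its last target.

## Task

Get the draw box on the craft table ready for a pupil to draw a ball: mix the balls with at least two full turns of the crank, either way round, while the hatch is still locked; then unlock the hatch by pinching the two round steel lock knobs fully together (they stay in), and after that pinch the two flat black paddles of its spring catch together and swing the hatch up past its detent until it stands about upright. The job ends holding: finish while still pinching the paddles and holding the hatch wide open and still, with the balls all in the box and everything else on the table left where it stood.

Things in the scene. Friction and masses are not known exactly. Their poses are not given: they have to be found in the camera images.
- drawbox: Hand-cranked draw box, clear sides in an aluminium frame, 240 x 240 mm, fixed to the table, five wooden balls in its clear trough. Origin: centre of its underside on the table; +z up, +x to the hinge side of its top hatch (away from the robot), -y to the crank side. Deck top 165 mm up; four steel keepers (to 183 mm up) stand on it at y +-91 to 108 mm beside the hatch, in line with the bolts.
- crank (a joint): Turn of the crank, rad, no stops, turns either way. 0: handle straight up. At value q the handle is at crank_hub + 45 mm * (sin q along the box's +x, cos q upward). Friction under 2 N at the handle; it stays where left.
- crank_hub (a point): Point on the crank's fixed axle line (parallel to the box's y), 90 mm above the table, 185 mm from the box's centre on its -y side: centre of the vertical circle of 45 mm radius on which crank_grip runs.
- crank_grip (a point): Middle of the crank's handle: a round wooden sleeve, 22 mm diameter, 66 mm long, parallel to the axle. It spins freely on its pin, so it can be held from above without turning the hand while it goes round. The 8 mm thick crank arm is 42 mm from this point towards the box, and the rest of the box lies beyond that arm.
- hatch (a joint): Opening angle of the hatch, rad: 0 shut, end stop 1.70; it rises on the robot's side and is upright at 1.57. A spring and its weight pull it shut: lifting at catch_grip takes about 2.5 N from shut, 1 N when upright, and up to 8 N to push through a spring detent met at about 0.65 and passed at 1.05. Let go when wide, it drops back to about 1.07 and rests on the detent.
- hatch_hinge (a point): Middle of the hatch's hinge line, which runs along the box's y: 70 mm along +x from the box's centre, 177 mm above the table. The hatch is a clear plate 134 mm (x) by 176 mm (y), 6 mm thick, lying on the deck, its top 171 mm above the table.
- lock_grip (a point): On the hatch: midpoint of the lock's two round steel knobs (15 mm diameter, tops 39 mm above the plate), 30 mm above the plate, 50 mm from the hinge line. Knobs stand side by side along the box's y, 62 mm over their outsides; pinched together they end at 34 mm, bolts withdrawn, and stay in (friction 3 N each). Bolts and guides on the plate are under 10 mm high.
- lock_left (a joint): How far the lock's knob on the box's +y side is drawn in, m: 0 locked, 0.014 fully in; its bolt is free of the keeper above about 0.010. Stays where it is left.
- lock_right (a joint): The same for the lock's knob on the -y side.
- catch_grip (a point): On the hatch: midpoint of the spring catch's two flat black paddles (26 mm wide, 6 mm thick, tops 40 mm above the plate), 30 mm above the plate, 118 mm from the hinge line and 24 mm above it when shut. Side by side along the box's y, 60 mm over their outsides, 32 mm when pinched fully; they spring back. They can pivot between the fingertips as the hatch swings: the hand need not turn.
- catch_left (a joint): How far the catch's paddle on the +y side is squeezed in, m: 0 sprung out, 0.014 fully in; its bolt is free of the keeper above about 0.010. Spring: 3 N at rest, 6 N fully in.
- catch_right (a joint): The same for the catch's paddle on the -y side.
- ball1_center (a point): Centre of one of the five alike wooden balls (32 mm) in the box.
- ball2_center (a point): Centre of one of the five alike wooden balls (32 mm) in the box.
- ball3_center (a point): Centre of one of the five alike wooden balls (32 mm) in the box.
- ball4_center (a point): Centre of one of the five alike wooden balls (32 mm) in the box.
- ball5_center (a point): Centre of one of the five alike wooden balls (32 mm) in the box.
- pot: Bystander: upturned terracotta plant pot, 112 mm wide at the rim, 100 mm tall. Origin at the centre of its underside.
- foil_tray: Bystander: open foil tray, 90 x 120 mm, 30 mm deep. Origin at the centre of its underside.
- tape: Bystander: roll of masking tape lying flat, 84 mm across, 24 mm tall. Origin at the centre of its underside.
- glue: Bystander: white glue bottle, 56 mm across, 150 mm tall. Origin at the centre of its underside.
- mug: Bystander: white mug, 80 mm across, 90 mm tall. Origin at the centre of its underside.
- brush: Bystander: paint brush lying down, 200 mm long. Origin at the centre of its underside.
- tub: Bystander: open white plastic tub, 85 x 130 mm, 55 mm tall. Origin at the centre of its underside.

How it is judged:
On the way, in this order (a step that is already met when the one before it is completed fails the run):
1. the crank has made two full turns with the hatch shut ((value of joint crank above 11.7 rad or value of joint crank below -11.7 rad) and value of joint hatch below 0.05 rad), for 0.1 s.
2. both lock knobs are pinched in, the hatch still shut (value of joint each of lock_left, lock_right above 0.011 m and value of joint hatch below 0.05 rad), for 0.2 s.
3. both paddles of the spring catch are squeezed in before the hatch goes up (value of joint each of catch_left, catch_right above 0.011 m and value of joint hatch below 0.5 rad), for 0.05 s.
4. the hatch has swung past its detent (value of joint hatch above 1.12 rad), for 0.1 s.
At the end, for the whole second after the job is handed in: The hatch is held still at more than 1.35 rad (77 degrees) open, both paddles of its spring catch being pinched by the fingers (over 1 N each); the lock knobs are still in (over 11 mm each), the five balls are in the box, and no other thing on the table has moved 30 mm or more (value of joint hatch above 1.35 rad and velocity of joint hatch between -0.15 and 0.15 rad/s and contact force between the fingers and catch_left above 1 N and contact force between the fingers and catch_right above 1 N and value of joint each of lock_left, lock_right above 0.011 m and distance between each of ball1_center, ball2_center, ball3_center, ball4_center, ball5_center and drawbox below 0.2 m and height (world z) of each of ball1_center, ball2_center, ball3_center, ball4_center, ball5_center below 0.16 m and distance of each of pot, foil_tray, tape, glue, mug, brush, tub from where it was at the start of the episode below 0.03 m); the arm keeps its last pose, push and grip.
It fails at once if a bystander is knocked 30 mm or more from its place (distance of any of pot, foil_tray, tape, glue, mug, brush, tub from where it was at the start of the episode above 0.03 m).
It fails at once if a ball has left the box (distance between any of ball1_center, ball2_center, ball3_center, ball4_center, ball5_center and drawbox above 0.21 m).
It also fails if it takes over 69 s, if anything falls off the work surface, if the arm or the gripper's body presses on something with over 40 N, if the wrist force passes 120 N, or if a joint passes its speed limit or range.

## Working session

There is one attempt and no reset: what is moved stays moved. The work goes in short steps, Python scripts to look and compute and a tool call to move; the robot and the scene stay as the last step left them, time stands still between calls to the robot, and variables do not carry over. Pictures are saved under pics/ and viewed, and the job is handed in when it is done.

Besides the shell and the picture viewer there is one more tool, called after "Request:" as name(argument=value, ...) on one line, values as JSON. move_arm: Moves the arm, as the interface text tells. Its arguments: {"type":"object","properties":{"increments":{"type":"array","items":{"type":"number"}},"gripper":{"type":"number"},"grip_force":{"type":"number"}},"required":["increments"]}

```bash
mkdir -p pics; python3 - <<'E'
from workcell import readout, vision, ctrl
import cv2, numpy as np
s=readout.read_state()
print({k:np.round(v,3).tolist() for k,v in s.items()})
for n in("scene","side","wrist"):
    p,d=vision.snapshot(n); cv2.imwrite(f"pics/{n}0.png",p[:,:,::-1]); np.save(f"d_{n}.npy",d)
    c=vision.calibration(n); print(n,{k:np.round(v,4).tolist() for k,v in c.items()})
    for t in("drawbox","crank_hub","crank_grip","hatch_hinge","lock_grip","catch_grip"):
        r=vision.mark_of(t,n)
        print(t,[(np.round(x["position"],1).tolist(),round(x["score"],2)) for x in r[:2]])
print(readout.read_state()["clock"], ctrl.tips_ahead)
E
```

```text
{'clock': 0.0, 'joint_pos': [1.27, 0.312, 0.014, 1.513, -0.004, 1.319, -0.027], 'joint_vel': [-0.001, -0.0, 0.001, 0.002, 0.001, 0.0, -0.001], 'tau': [-0.0, -37.992, 0.146, -23.059, 0.012, 0.013, -0.0], 'eef_pos': [0.141, -0.531, 0.238], 'ee_rot': [[0.967, 0.256, -0.001], [0.256, -0.967, 0.002], [-0.0, -0.002, -1.0]], 'wrist_force': [-0.063, -0.083, -0.321], 'ft_torque': [-0.008, -0.01, 0.035], 'gripper_width': 0.997}
scene {'fovy': 50.0781, 'cx': 263.2697, 'cy': 194.4281, 'eye': [1.305, 0.125, 1.0901], 'attitude': [[-0.1042, 0.7963, -0.5958], [0.9945, 0.0875, -0.0569], [0.0068, -0.5985, -0.8011]]}
drawbox [([232.4, 205.3], 0.74), ([169.2, 180.9], 0.39)]
crank_hub [([173.1, 192.1], 0.93)]
crank_grip [([168.8, 180.3], 0.66)]
hatch_hinge [([228.2, 189.2], 0.61), ([300.3, 220.7], 0.32)]
lock_grip [([227.8, 167.3], 0.86)]
catch_grip [([229.5, 149.4], 0.75), ([167.0, 182.6], 0.34)]
side {'fovy': 45.1219, 'cx': 245.9932, 'cy': 187.7886, 'eye': [0.0937, 0.122, 1.1286], 'attitude': [[-0.1211, -0.8822, 0.455], [-0.9926, 0.1036, -0.0632], [0.0087, -0.4593, -0.8882]]}
drawbox [([225.6, 258.0], 0.15)]
crank_hub []
crank_grip [([363.4, 188.0], 0.79)]
hatch_hinge [([282.0, 169.7], 0.68)]
lock_grip [([291.3, 185.0], 0.96)]
catch_grip [([299.9, 208.0], 0.56)]
wrist {'fovy': 65.7065, 'cx': 255.3069, 'cy': 189.2585, 'eye': [0.2167, -0.5127, 0.3738], 'attitude': [[0.2555, -0.9209, -0.2945], [-0.9668, -0.2433, -0.0782], [0.0004, 0.3047, -0.9524]]}
drawbox []
crank_hub []
crank_grip []
hatch_hinge []
lock_grip []
catch_grip []
1.05 0.008
```

View images.

View pics/scene0.png

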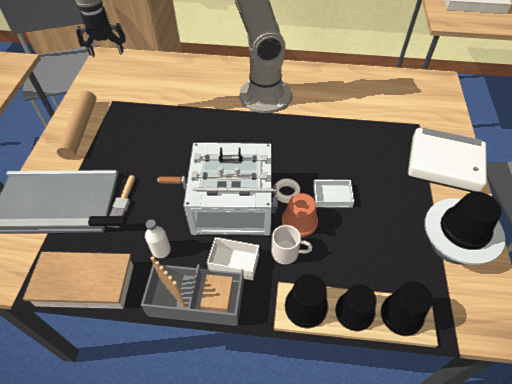

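View pics/side0.png

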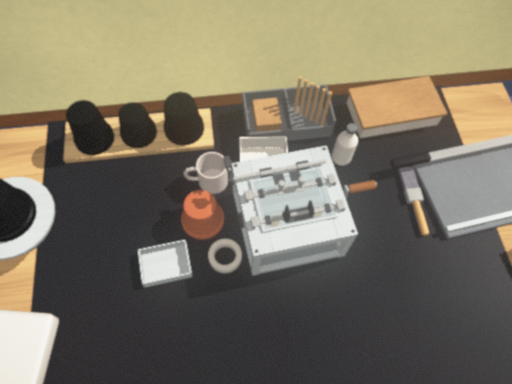

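```bash
cat > h.py <<'E'
import numpy as np
from scipy.optimize import least_squares
from workcell import vision
CAL={n:vision.calibration(n) for n in("scene","side")}
def f(c): return 192/np.tan(np.radians(c["fovy"])/2)
def ray(n,uv):
    c=CAL[n]; d=np.array([(uv[0]-c["cx"])/f(c),(uv[1]-c["cy"])/f(c),1.])
    return np.array(c["eye"]),np.array(c["attitude"])@d
def atz(n,uv,z):
    e,d=ray(n,uv); return e+d*(z-e[2])/d[2]
def proj(n,p):
    c=CAL[n]; q=np.array(c["attitude"]).T@(np.asarray(p)-c["eye"]); return np.array([c["cx"],c["cy"]])+f(c)*q[:2]/q[2]
def deproj(n,D):
    c=CAL[n]; v,u=np.mgrid[0:384,0:512]
    P=np.stack([(u-c["cx"])/f(c)*D,(v-c["cy"])/f(c)*D,D],-1)
    return P@np.array(c["attitude"]).T+np.array(c["eye"])
E
python3 - <<'E'
from h import *
for n,L in (("scene",[("hub",173.1,192.1,.09),("hinge",228.2,189.2,.177),("lock",227.8,167.3,.201),("catch",229.5,149.4,.201),("crank",168.8,180.3,.135)]),("side",[("hinge",282,169.7,.177),("lock",291.3,185,.201),("catch",299.9,208,.201),("crank",363.4,188,.135)])):
    for a,u,v,z in L: print(n,a,np.round(atz(n,(u,v),z),4))
# rough frame mask: points at z 0.16-0.19
for n in("scene","side"):
    D=np.load(f"d_{n}.npy"); P=deproj(n,D); m=(D>0)&(abs(P[...,2]-.165)<.003)
    print(n,m.sum(), np.round(np.percentile(P[m],[1,50,99],axis=0),3).tolist())
E
```

```text
scene hub [ 0.5823 -0.2199  0.09  ]
scene hinge [ 0.6184 -0.0393  0.177 ]
scene lock [ 0.5591 -0.0483  0.201 ]
scene catch [ 0.4903 -0.0541  0.201 ]
scene crank [ 0.5732 -0.2274  0.135 ]
side hinge [ 0.619  -0.0362  0.177 ]
side lock [ 0.5639 -0.047   0.201 ]
side catch [ 0.505  -0.0563  0.201 ]
side crank [ 0.5688 -0.2315  0.135 ]
scene 1961 [[0.056, -0.176, 0.162], [0.624, -0.042, 0.166], [0.89, 0.641, 0.168]]
side 4681 [[0.428, -0.173, 0.162], [0.511, -0.043, 0.165], [0.677, 0.588, 0.168]]
```

```bash
python3 - <<'E'
from h import *
import cv2
out=[]
for n in("scene","side"):
    D=np.load(f"d_{n}.npy"); P=deproj(n,D)
    m=(D>0)&(abs(P[...,2]-.165)<.006)&(P[...,0]>.38)&(P[...,0]<.73)&(P[...,1]>-.22)&(P[...,1]<.14)
    m=cv2.morphologyEx(m.astype(np.uint8),cv2.MORPH_CLOSE,np.ones((5,5)))
    k,l,st,_=cv2.connectedComponentsWithStats(m); i=1+st[1:,4].argmax(); m=(l==i)&(abs(P[...,2]-.165)<.006)
    r=cv2.minAreaRect((P[m][:,:2]*1000).astype(np.float32)); print(n,m.sum(),r)
    # crank handle depth points
    m=(D>0)&(P[...,2]>.06)&(P[...,2]<.16)&(P[...,0]>.5)&(P[...,0]<.65)&(P[...,1]<-.2)&(P[...,1]>-.32)
    print('crank',m.sum(),np.round(np.percentile(P[m],[2,50,98],axis=0),3).tolist())
a=cv2.imread("pics/scene0.png")[130:245,150:285]; b=cv2.imread("pics/side0.png")[140:275,225:385]
cv2.imwrite("pics/za.png",cv2.resize(a,(675,575),interpolation=cv2.INTER_CUBIC)); cv2.imwrite("pics/zb.png",cv2.resize(b,(640,540),interpolation=cv2.INTER_CUBIC))
E
```

```text
scene 2851 ((550.62451171875, -40.265655517578125), (244.54364013671875, 251.52085876464844), 5.31574010848999)
crank 139 [[0.567, -0.258, 0.132], [0.579, -0.229, 0.144], [0.586, -0.201, 0.15]]
side 6633 ((552.2353515625, -48.913604736328125), (241.7755126953125, 241.412353515625), 5.667906284332275)
crank 215 [[0.562, -0.26, 0.132], [0.571, -0.23, 0.143], [0.584, -0.201, 0.148]]
```

View pics/za.png

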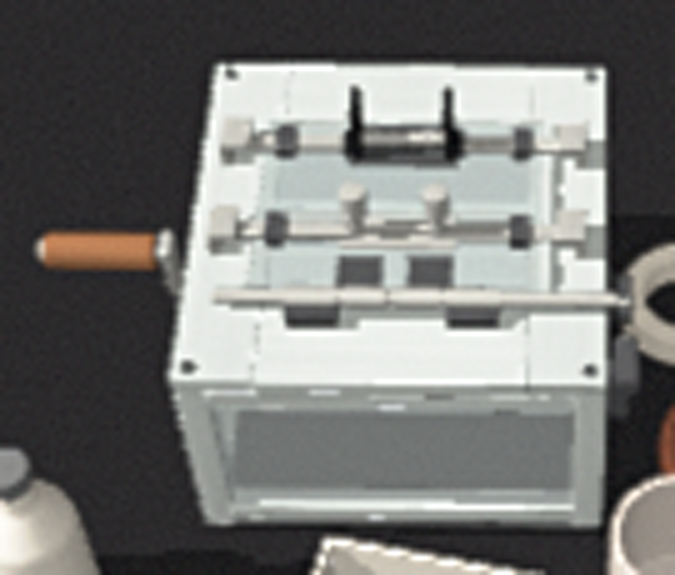

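View pics/zb.png

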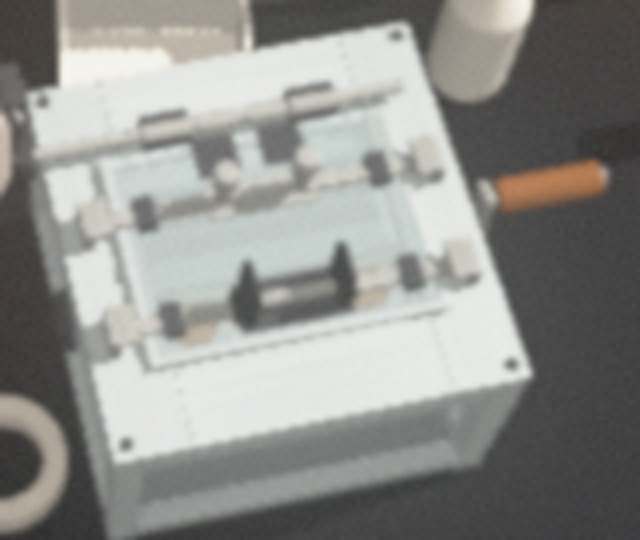

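```bash
python3 - <<'E'
from h import *
obs=[]
# local corner (x,y) : side
for (cx,cy),(u,v) in {(1,1):(30,92),(1,-1):(408,22),(-1,-1):(532,375),(-1,1):(113,462)}.items(): obs.append(("side",(cx*.12,cy*.12,.165),(225+u/4,140+v/4)))
for (cx,cy),(u,v) in {(-1,-1):(216,64),(-1,1):(605,64),(1,1):(605,383),(1,-1):(172,383)}.items(): obs.append(("scene",(cx*.12,cy*.12,.165),(150+u/5,130+v/5)))
def W(p,l):
    c,s=np.cos(p[2]),np.sin(p[2]); return np.array([p[0]+c*l[0]-s*l[1],p[1]+s*l[0]+c*l[1],l[2]])
for sel in (("side",),("scene",),("side","scene")):
    O=[o for o in obs if o[0] in sel]
    fn=lambda p:np.concatenate([proj(n,W(p,l))-uv for n,l,uv in O])
    r=least_squares(fn,[.55,-.04,.1]); print(sel,np.round(r.x,4),np.round(r.fun,1))
p=r.x
for a,l in dict(hub=(0,-.185,.09),hinge=(.07,0,.177),lock=(.02,0,.201),catch=(-.048,0,.201),grip=(0,-.185,.135)).items():
    print(a,np.round(W(p,l),4),[np.round(proj(n,W(p,l)),1).tolist() for n in("scene","side")])
E
```

```text
('side',) [ 0.5506 -0.0513  0.091 ] [-0.7 -0.4  0.2 -0.2  0.2  0.4  0.3  0. ]
('scene',) [ 0.5491 -0.0455  0.1033] [-0.  -0.  -0.3  0.4  0.5  0.  -0.2 -0.4]
('side', 'scene') [ 0.5499 -0.049   0.0962] [-1.8  0.2 -1.   0.  -0.6  0.6 -0.4  0.7 -0.9 -0.1 -1.2  0.7 -1.   0.4
 -1.8 -0.5]
hub [ 0.5676 -0.2331  0.09  ] [[170.0, 187.9], [359.9, 196.6]]
hinge [ 0.6195 -0.0422  0.177 ] [[227.1, 189.4], [284.5, 169.3]]
lock [ 0.5698 -0.047   0.201 ] [[227.7, 170.2], [290.9, 182.7]]
catch [ 0.5021 -0.0536  0.201 ] [[229.0, 152.4], [298.9, 209.3]]
grip [ 0.5676 -0.2331  0.135 ] [[167.4, 178.7], [364.2, 188.4]]
```

```bash
python3 - <<'E'
from h import *
for n in("scene","side"):
    vision.snapshot(n)
    for t,z in (("glue",.075),("tub",.03),("brush",.01),("pot",.05),("mug",.045)):
        r=vision.spot_in(t,n); print(n,t,[(np.round(atz(n,x["position"],z)[:2],3).tolist(),round(x["score"],2)) for x in r[:1]])
    D=np.load(f"d_{n}.npy"); P=deproj(n,D)
    m=(D>0)&(P[...,2]>.02)&(P[...,0]>.35)&(P[...,0]<.85)&(P[...,1]<-.18)&(P[...,1]>-.5)
    H=np.zeros((10,13))
    ix=((P[m][:,0]-.35)/.05).astype(int).clip(0,9); iy=((P[m][:,1]+.5)/.025).astype(int).clip(0,12)
    np.maximum.at(H,(ix,iy),P[m][:,2]); print(np.round(H*1000).astype(int))
E
```

```text
scene glue [([0.746, -0.228], 0.73)]
scene tub [([0.744, -0.008], 0.93)]
scene brush [([0.586, -0.398], 0.93)]
scene pot [([0.598, 0.181], 0.84)]
scene mug [([0.697, 0.135], 0.84)]
[[  0   0   0   0   0   0   0   0   0   0   0   0   0]
 [  0   0   0   0   0   0   0   0   0   0   0   0   0]
 [ 38  38  28  24  24   0   0   0   0   0   0   0   0]
 [ 27  26  23  24  25   0   0   0   0   0   0   0   0]
 [ 26  25  24  29  28   0   0   0   0 150 151 150 151]
 [ 25  25  25  26  25   0   0   0   0   0   0   0   0]
 [ 49  61  63  63  63  63   0   0   0   0   0   0   0]
 [ 50  47   0   0   0   0   0   0   0 109 155 157   0]
 [  0   0   0  66  67  70  67  67  67 105 146 112   0]
 [ 68  70  69  69  68  69  68  69  69   0   0 165 166]]
side glue [([0.722, -0.24], 0.94)]
side tub [([0.786, -0.019], 0.56)]
side brush [([0.601, -0.411], 0.63)]
side pot [([0.582, 0.165], 0.95)]
side mug [([0.704, 0.134], 0.9)]
[[  0   0   0   0   0   0   0   0   0   0   0   0   0]
 [  0   0   0   0   0   0   0   0   0   0   0   0   0]
 [ 37  35   0  22  22   0   0   0   0   0   0   0   0]
 [ 24  24  25  24  24   0   0   0   0   0   0   0   0]
 [ 25  23  23  24  24   0   0   0   0 147 149 149 149]
 [ 24  22  23  24  24   0   0   0   0   0   0   0   0]
 [ 48  61  60  63  62  61   0   0   0   0   0   0   0]
 [ 47  53   0   0   0   0   0   0   0 114 155 149   0]
 [  0   0   0  66  64  65  66  69   0   0 150 104   0]
 [ 66  67  67  67  68  69  67  68  67   0   0 163 165]]
```

```bash
cat > plan.py <<'E'
import numpy as np, sys, json
from workcell import readout
def rows(wps, yaw0=None, p0=None):
    """wps: list of (dx,dy,dz world targets abs xyz, toolx yaw deg). prints rows"""
    s=readout.read_state(); R=s["ee_rot"]
    p=np.array(s["eef_pos"] if p0 is None else p0); y=np.degrees(np.arctan2(R[1][0],R[0][0])) if yaw0 is None else yaw0
    out=[]
    for x in wps:
        t=np.array(x[:3]); a=np.radians(y)
        ex=np.array([np.cos(a),np.sin(a),0]); ey=np.array([np.sin(a),-np.cos(a),0])
        d=t-p; r=[round(d@ex,4),round(d@ey,4),round(-d[2],4),round(-(x[3]-y),1)]
        p=p+r[0]*ex+r[1]*ey-np.array([0,0,r[2]]); y=y-r[3]; out.append(r)
    for i in range(0,len(out),8): print(json.dumps(sum(out[i:i+8],[])))
    print("end",np.round(p,4),round(y,2))
def lerp(a,b,n): 
    a,b=np.array(a,float),np.array(b,float); return [a+(b-a)*(i+1)/n for i in range(n)]
def cur():
    s=readout.read_state(); R=s["ee_rot"]; return [*s["eef_pos"],np.degrees(np.arctan2(R[1][0],R[0][0]))]
E
python3 - <<'E'
from plan import *
rows(lerp(cur(),[.569,-.2446,.230,-84.5],16))
E
```

```text
[0.0305, -0.0105, 0.0006, 6.2, 0.0291, -0.0137, 0.0006, 6.2, 0.0275, -0.0168, 0.0005, 6.2, 0.0255, -0.0197, 0.0006, 6.2, 0.0233, -0.0223, 0.0006, 6.2, 0.0207, -0.0247, 0.0006, 6.2, 0.0179, -0.0268, 0.0006, 6.3, 0.0149, -0.0285, 0.0006, 6.2]
[0.0117, -0.0301, 0.0005, 6.2, 0.0084, -0.0311, 0.0006, 6.2, 0.005, -0.0318, 0.0006, 6.2, 0.0015, -0.0322, 0.0006, 6.2, -0.002, -0.0322, 0.0006, 6.2, -0.0054, -0.0317, 0.0005, 6.2, -0.0089, -0.031, 0.0006, 6.2, -0.0121, -0.0299, 0.0006, 6.2]
end [ 0.569  -0.2446  0.23  ] -84.47
```

Request:
move_arm(increments=[0.0305, -0.0105, 0.0006, 6.2, 0.0291, -0.0137, 0.0006, 6.2, 0.0275, -0.0168, 0.0005, 6.2, 0.0255, -0.0197, 0.0006, 6.2, 0.0233, -0.0223, 0.0006, 6.2, 0.0207, -0.0247, 0.0006, 6.2, 0.0179, -0.0268, 0.0006, 6.3, 0.0149, -0.0285, 0.0006, 6.2], gripper=1)

```text
clock: 2.65
eef_pos: [0.3557, -0.3876, 0.2347]
ee_rot: [[0.818, -0.575, 0.0], [-0.575, -0.818, -0.0], [0.0, 0.0, -1.0]]
wrist_force: [-0.9, -0.3, -0.0]
gripper_width: 1.001
```

Request:
move_arm(increments=[0.0117, -0.0301, 0.0005, 6.2, 0.0084, -0.0311, 0.0006, 6.2, 0.005, -0.0318, 0.0006, 6.2, 0.0015, -0.0322, 0.0006, 6.2, -0.002, -0.0322, 0.0006, 6.2, -0.0054, -0.0317, 0.0005, 6.2, -0.0089, -0.031, 0.0006, 6.2, -0.0121, -0.0299, 0.0006, 6.2])

```text
clock: 3.65
eef_pos: [0.5699, -0.244, 0.2299]
ee_rot: [[0.093, -0.996, 0.0], [-0.996, -0.093, -0.0], [0.0, -0.0, -1.0]]
wrist_force: [-0.6, 0.4, -0.2]
gripper_width: 1.0
```

```bash
cat >> h.py <<'E'
def wray(uv,c):
    r=np.array([uv[0]-c["cx"],uv[1]-c["cy"]]); R=np.hypot(*r); th=R/f(c)
    d=np.array([*(np.sin(th)*r/max(R,1e-9)),np.cos(th)]); return np.array(c["eye"]),np.array(c["attitude"])@d
def watz(uv,c,z):
    e,d=wray(uv,c); return e+d*(z-e[2])/d[2]
def wproj(p,c):
    q=np.array(c["attitude"]).T@(np.asarray(p)-c["eye"]); th=np.arctan2(np.hypot(q[0],q[1]),q[2]); u=q[:2]/np.hypot(q[0],q[1])
    return np.array([c["cx"],c["cy"]])+f(c)*th*u
E
python3 - <<'E'
from h import *
import cv2
c=vision.calibration("wrist"); p,d=vision.snapshot("wrist")
cv2.imwrite("pics/w1.png",p[:,:,::-1])
for t,z in(("crank_grip",.135),("crank_hub",.09)):
    for r in vision.mark_of(t,"wrist")[:2]: print(t,r,watz(r["position"],c,z))
for l in [(.5676,-.2326,.135),(.569,-.2446,.135)]: print(wproj(l,c))
E
```

```text
crank_grip {'position': [249.5, 206.4], 'score': 0.62} [ 0.57420074 -0.23442655  0.135     ]
crank_hub {'position': [126.0, 291.6], 'score': 0.66} [ 0.71609061 -0.08864571  0.09      ]
[257.24379144 209.13393039]
[256.92475504 195.35479959]
```

View pics/w1.png

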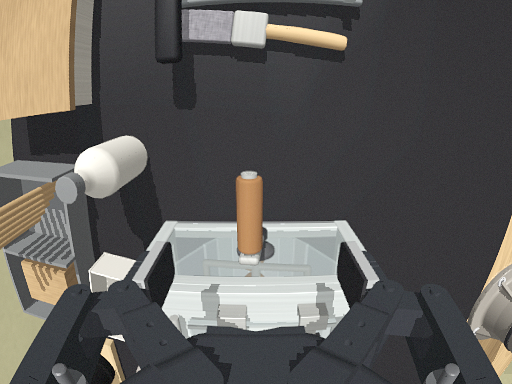

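Request:
move_arm(increments=[0, -0.002, 0.015, 0, 0, -0.002, 0.02, 0, 0, 0, 0.02, 0, 0, 0, 0.02, 0, 0, 0, 0.02, 0, 0, 0, 0.011, 0, 0, 0, 0, 0, 0, 0, 0, 0])

```text
clock: 4.8
eef_pos: [0.5734, -0.2447, 0.1248]
ee_rot: [[0.096, -0.995, 0.001], [-0.995, -0.096, -0.001], [0.001, -0.001, -1.0]]
wrist_force: [-1.1, 1.0, 1.0]
gripper_width: 0.999
```

Request:
move_arm(increments=[0, 0, 0, 0, 0, 0, 0, 0, 0, 0, 0, 0, 0, 0, 0, 0, 0, 0, 0, 0, 0, 0, 0, 0, 0, 0, 0, 0, 0, 0, 0, 0], gripper=0.1, grip_force=25)

```text
clock: 5.8
eef_pos: [0.5734, -0.2441, 0.1243]
ee_rot: [[0.097, -0.995, 0.001], [-0.995, -0.097, -0.0], [0.0, -0.001, -1.0]]
wrist_force: [1.4, 0.4, 2.2]
gripper_width: 0.25
```

```bash
python3 - <<'E'
from h import *
import cv2
p,d=vision.snapshot("wrist"); cv2.imwrite("pics/w2.png",p[:,:,::-1])
p,d=vision.snapshot("scene"); cv2.imwrite("pics/s2.png",cv2.resize(p[110:270,100:310,::-1],(788,600)))
E
```

```text
(no output)
```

View pics/w2.png

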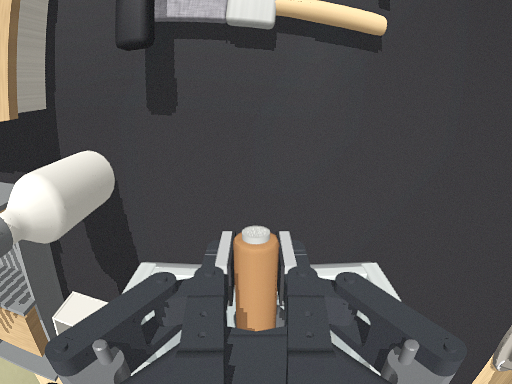

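View pics/s2.png

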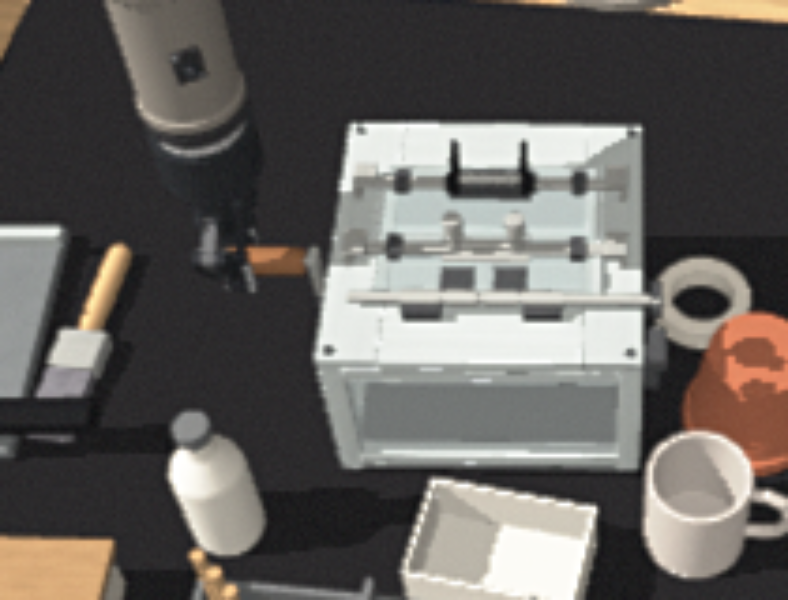

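```bash
python3 - <<'E'
import numpy as np
q0=0.09
def P(q): return 45*np.sin(q),45*np.cos(q)
for c in range(5):
    r=[]
    for i in range(8):
        k=c*8+i; a=P(q0+np.radians(18*k)); b=P(q0+np.radians(18*(k+1)))
        r+=[0,round(-(b[0]-a[0])/1000,4),round(-(b[1]-a[1])/1000,4),0]
    print(r)
E
```

```text
[0, np.float64(-0.0137), np.float64(0.0034), 0, 0, np.float64(-0.0119), np.float64(0.0075), 0, 0, np.float64(-0.009), np.float64(0.0108), 0, 0, np.float64(-0.0052), np.float64(0.0131), 0, 0, np.float64(-0.0009), np.float64(0.014), 0, 0, np.float64(0.0034), np.float64(0.0137), 0, 0, np.float64(0.0075), np.float64(0.0119), 0, 0, np.float64(0.0108), np.float64(0.009), 0]
[0, np.float64(0.0131), np.float64(0.0052), 0, 0, np.float64(0.014), np.float64(0.0009), 0, 0, np.float64(0.0137), np.float64(-0.0034), 0, 0, np.float64(0.0119), np.float64(-0.0075), 0, 0, np.float64(0.009), np.float64(-0.0108), 0, 0, np.float64(0.0052), np.float64(-0.0131), 0, 0, np.float64(0.0009), np.float64(-0.014), 0, 0, np.float64(-0.0034), np.float64(-0.0137), 0]
[0, np.float64(-0.0075), np.float64(-0.0119), 0, 0, np.float64(-0.0108), np.float64(-0.009), 0, 0, np.float64(-0.0131), np.float64(-0.0052), 0, 0, np.float64(-0.014), np.float64(-0.0009), 0, 0, np.float64(-0.0137), np.float64(0.0034), 0, 0, np.float64(-0.0119), np.float64(0.0075), 0, 0, np.float64(-0.009), np.float64(0.0108), 0, 0, np.float64(-0.0052), np.float64(0.0131), 0]
[0, np.float64(-0.0009), np.float64(0.014), 0, 0, np.float64(0.0034), np.float64(0.0137), 0, 0, np.float64(0.0075), np.float64(0.0119), 0, 0, np.float64(0.0108), np.float64(0.009), 0, 0, np.float64(0.0131), np.float64(0.0052), 0, 0, np.float64(0.014), np.float64(0.0009), 0, 0, np.float64(0.0137), np.float64(-0.0034), 0, 0, np.float64(0.0119), np.float64(-0.0075), 0]
[0, np.float64(0.009), np.float64(-0.0108), 0, 0, np.float64(0.0052), np.float64(-0.0131), 0, 0, np.float64(0.0009), np.float64(-0.014), 0, 0, np.float64(-0.0034), np.float64(-0.0137), 0, 0, np.float64(-0.0075), np.float64(-0.0119), 0, 0, np.float64(-0.0108), np.float64(-0.009), 0, 0, np.float64(-0.0131), np.float64(-0.0052), 0, 0, np.float64(-0.014), np.float64(-0.0009), 0]
```

Request:
move_arm(increments=[0, -0.0137, 0.0034, 0, 0, -0.0119, 0.0075, 0, 0, -0.009, 0.0108, 0, 0, -0.0052, 0.0131, 0, 0, -0.0009, 0.014, 0, 0, 0.0034, 0.0137, 0, 0, 0.0075, 0.0119, 0, 0, 0.0108, 0.009, 0])

```text
clock: 6.9
eef_pos: [0.5902, -0.2425, 0.039]
ee_rot: [[0.096, -0.995, -0.003], [-0.995, -0.096, 0.0], [-0.001, 0.003, -1.0]]
wrist_force: [-0.8, 0.7, 5.5]
gripper_width: 0.245
```

Forces are low; continue.

Request:
move_arm(increments=[0, 0.0131, 0.0052, 0, 0, 0.014, 0.0009, 0, 0, 0.0137, -0.0034, 0, 0, 0.0119, -0.0075, 0, 0, 0.009, -0.0108, 0, 0, 0.0052, -0.0131, 0, 0, 0.0009, -0.014, 0, 0, -0.0034, -0.0137, 0])

```text
clock: 7.9
eef_pos: [0.5284, -0.2484, 0.0967]
ee_rot: [[0.096, -0.995, 0.002], [-0.995, -0.096, -0.0], [0.0, -0.002, -1.0]]
wrist_force: [9.4, -1.6, -8.1]
gripper_width: 0.244
```

Request:
move_arm(increments=[0, -0.0075, -0.0119, 0, 0, -0.0108, -0.009, 0, 0, -0.0131, -0.0052, 0, 0, -0.014, -0.0009, 0, 0, -0.0137, 0.0034, 0, 0, -0.0119, 0.0075, 0, 0, -0.009, 0.0108, 0, 0, -0.0052, 0.0131, 0])

```text
clock: 8.9
eef_pos: [0.6137, -0.2403, 0.0896]
ee_rot: [[0.097, -0.995, 0.003], [-0.995, -0.097, -0.0], [0.001, -0.003, -1.0]]
wrist_force: [3.6, 0.3, 2.3]
gripper_width: 0.246
```

```bash
python3 - <<'E'
from h import *
import cv2
p,d=vision.snapshot("scene"); cv2.imwrite("pics/s3.png",cv2.resize(p[110:270,100:310,::-1],(788,600)))
E
```

```text
(no output)
```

View pics/s3.png

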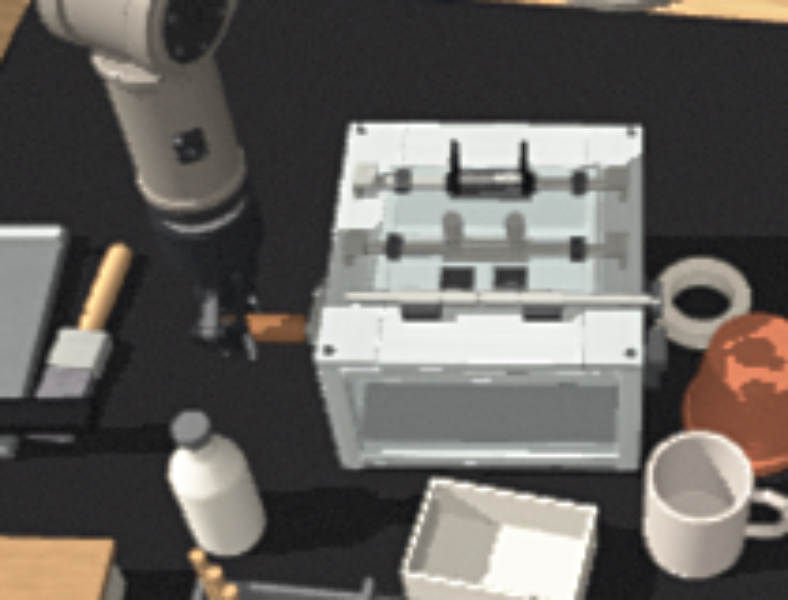

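Handle is held and follows the circle (now at the far side, near picture (280,325)). Continue.

Request:
move_arm(increments=[0, -0.0009, 0.014, 0, 0, 0.0034, 0.0137, 0, 0, 0.0075, 0.0119, 0, 0, 0.0108, 0.009, 0, 0, 0.0131, 0.0052, 0, 0, 0.014, 0.0009, 0, 0, 0.0137, -0.0034, 0, 0, 0.0119, -0.0075, 0])

```text
clock: 9.95
eef_pos: [0.5399, -0.2474, 0.046]
ee_rot: [[0.096, -0.995, 0.002], [-0.995, -0.096, -0.0], [0.0, -0.002, -1.0]]
wrist_force: [6.4, 1.8, 4.5]
gripper_width: 0.242
```

Request:
move_arm(increments=[0, 0.009, -0.0108, 0, 0, 0.0052, -0.0131, 0, 0, 0.0009, -0.014, 0, 0, -0.0034, -0.0137, 0, 0, -0.0075, -0.0119, 0, 0, -0.0108, -0.009, 0, 0, -0.0131, -0.0052, 0, 0, -0.014, -0.0009, 0])

```text
clock: 10.95
eef_pos: [0.5679, -0.2447, 0.1242]
ee_rot: [[0.094, -0.995, -0.011], [-0.996, -0.094, 0.001], [-0.002, 0.01, -1.0]]
wrist_force: [-3.0, 1.1, 9.3]
gripper_width: 0.248
```

```bash
python3 - <<'E'
from h import *
from workcell import readout
import cv2
s=readout.read_state(); print(s["eef_pos"],s["wrist_force"],s["gripper_width"])
p,d=vision.snapshot("scene"); cv2.imwrite("pics/s4.png",cv2.resize(p[110:270,100:310,::-1],(788,600)))
E
```

```text
[ 0.56792856 -0.24470319  0.12419871] [-3.04184031  1.14525454  9.26692293] 0.2483137791584594
```

View pics/s4.png

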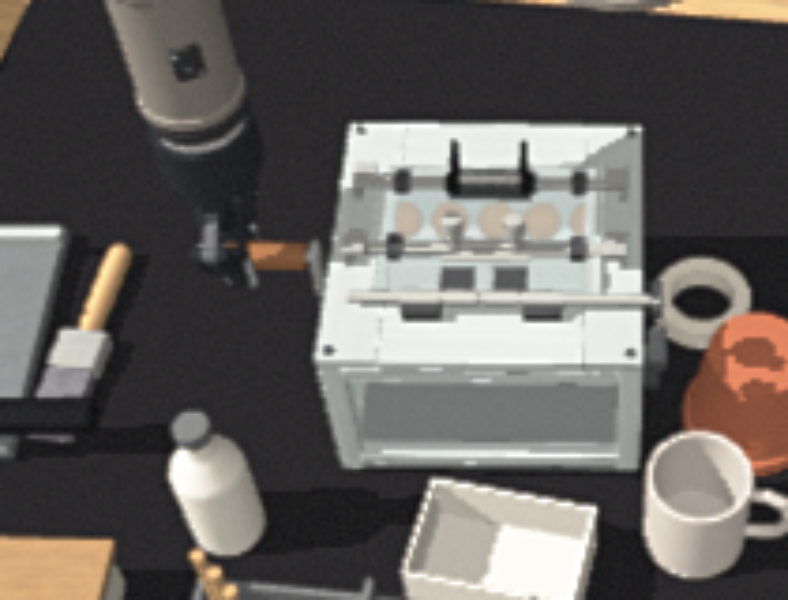

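Request:
move_arm(increments=[0, 0, 0, 0, 0, 0, 0, 0, 0, 0, 0, 0, 0, 0, 0, 0, 0, 0, -0.02, 0, 0, 0, -0.04, 0, 0, 0, -0.04, 0, 0, 0, -0.045, 0], gripper=1)

```text
clock: 12.0
eef_pos: [0.5724, -0.244, 0.2697]
ee_rot: [[0.096, -0.995, -0.001], [-0.995, -0.096, 0.0], [-0.001, 0.001, -1.0]]
wrist_force: [1.7, -0.7, -0.3]
gripper_width: 0.994
```

```bash
python3 - <<'E'
from plan import *
rows(lerp([.5685,-.245,.269,-84.6],[.545,-.050,.275,5.5],16),yaw0=-84.6,p0=[.5685,-.245,.269])
print(readout.read_state()["gripper_width"],cur())
E
```

```text
[-0.0123, 0.0003, -0.0004, -5.6, -0.0122, -0.0009, -0.0004, -5.7, -0.0121, -0.0021, -0.0003, -5.6, -0.0119, -0.0032, -0.0004, -5.6, -0.0114, -0.0044, -0.0004, -5.7, -0.011, -0.0056, -0.0003, -5.6, -0.0103, -0.0065, -0.0004, -5.6, -0.0097, -0.0076, -0.0004, -5.6]
[-0.0089, -0.0084, -0.0004, -5.7, -0.008, -0.0093, -0.0003, -5.6, -0.0071, -0.0101, -0.0004, -5.6, -0.0061, -0.0106, -0.0004, -5.7, -0.0049, -0.0113, -0.0004, -5.6, -0.0039, -0.0116, -0.0003, -5.6, -0.0027, -0.012, -0.0004, -5.7, -0.0015, -0.0122, -0.0004, -5.6]
end [ 0.545 -0.05   0.275] 5.5
0.9935997488782143 [np.float64(0.572389284389705), np.float64(-0.24401513068980113), np.float64(0.26974697150797805), np.float64(-84.47217988570276)]
```

Request:
move_arm(increments=[-0.0123, 0.0003, -0.0004, -5.6, -0.0122, -0.0009, -0.0004, -5.7, -0.0121, -0.0021, -0.0003, -5.6, -0.0119, -0.0032, -0.0004, -5.6, -0.0114, -0.0044, -0.0004, -5.7, -0.011, -0.0056, -0.0003, -5.6, -0.0103, -0.0065, -0.0004, -5.6, -0.0097, -0.0076, -0.0004, -5.6])

```text
clock: 13.0
eef_pos: [0.5608, -0.1464, 0.2719]
ee_rot: [[0.774, -0.633, -0.0], [-0.633, -0.774, -0.0], [-0.0, 0.0, -1.0]]
wrist_force: [0.1, -0.9, 0.1]
gripper_width: 0.997
```

Request:
move_arm(increments=[-0.0089, -0.0084, -0.0004, -5.7, -0.008, -0.0093, -0.0003, -5.6, -0.0071, -0.0101, -0.0004, -5.6, -0.0061, -0.0106, -0.0004, -5.7, -0.0049, -0.0113, -0.0004, -5.6, -0.0039, -0.0116, -0.0003, -5.6, -0.0027, -0.012, -0.0004, -5.7, -0.0015, -0.0122, -0.0004, -5.6])

```text
clock: 14.0
eef_pos: [0.5487, -0.049, 0.275]
ee_rot: [[0.995, 0.101, -0.0], [0.101, -0.995, -0.0], [-0.0, 0.0, -1.0]]
wrist_force: [-0.3, 0.0, 0.8]
gripper_width: 1.002
```

```bash
python3 - <<'E'
from h import *
import cv2
from plan import cur
print(np.round(cur(),4))
c=vision.calibration("wrist"); p,d=vision.snapshot("wrist"); np.save("d_w3.npy",d)
cv2.imwrite("pics/w3.png",cv2.resize(p[:,:,::-1],(768,576)))
for t,z in(("lock_grip",.201),("catch_grip",.201),("hatch_hinge",.177)):
    for r in vision.mark_of(t,"wrist")[:2]: print(t,np.round(r["position"],1),round(r["score"],2),np.round(watz(r["position"],c,z),4))
print({k:np.round(v,4).tolist() for k,v in c.items()})
E
```

```text
[ 0.5487 -0.049   0.275   5.8061]
lock_grip [255.8 176.1] 0.85 [ 0.5705 -0.0482  0.201 ]
catch_grip [249.6 256.3] 0.64 [ 0.5034 -0.05    0.201 ]
hatch_hinge [254.7 101.1] 0.84 [ 0.6237 -0.042   0.177 ]
{'fovy': 65.7065, 'cx': 255.3069, 'cy': 189.2585, 'eye': [0.6269, -0.042, 0.4094], 'attitude': [[0.1007, -0.9475, -0.3035], [-0.9949, -0.0958, -0.0312], [0.0005, 0.3051, -0.9523]]}
```

View pics/w3.png

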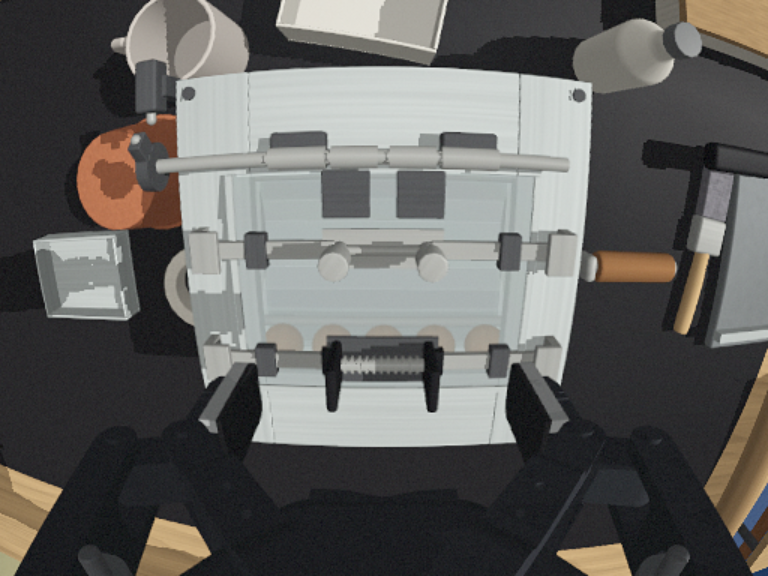

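```bash
python3 - <<'E'
from h import *
import cv2
p=cv2.imread("pics/w3.png")
a=p[220:420,180:590]; cv2.imwrite("pics/z3.png",cv2.resize(a,(800,390),interpolation=cv2.INTER_CUBIC))
E
```

```text
(no output)
```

View pics/z3.png

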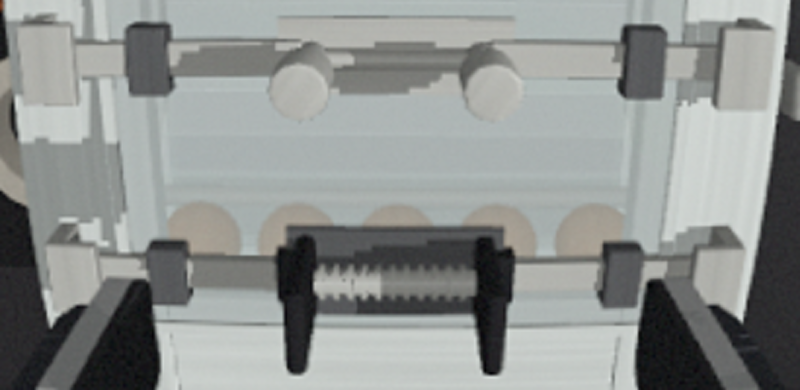

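```bash
python3 - <<'E'
from h import *
c=vision.calibration("wrist")
def w(u,v,z): return watz(((180+u/1.951)/1.5,(220+v/1.95)/1.5),c,z)
p=np.array([.5505,-.0485]);yw=.096
def loc(P): d=P[:2]-p; return np.array([np.cos(yw)*d[0]+np.sin(yw)*d[1],-np.sin(yw)*d[0]+np.cos(yw)*d[1]])
for n,u,v,z in [("kL",299,90,.210),("kR",494,90,.210),("pL",298,370,.211),("pR",491,370,.211),("pLo",286,370,.211),("pRo",504,370,.211)]:
    P=w(u,v,z); print(n,np.round(P,4),np.round(loc(P)*1000,1))
from workcell import readout
s=readout.read_state()
print("tcp local",loc(np.array(s["eef_pos"]))*1000)
E
```

```text
kL [ 0.57   -0.0254  0.21  ] [21.6 21.1]
kR [ 0.5744 -0.0718  0.21  ] [ 21.6 -25.4]
pL [ 0.4914 -0.0294  0.211 ] [-57.   24.6]
pR [ 0.4964 -0.0818  0.211 ] [-57. -28.]
pLo [ 0.491  -0.0262  0.211 ] [-57.1  27.9]
pRo [ 0.4967 -0.0854  0.211 ] [-57.1 -31.5]
tcp local [-1.64965758 -0.9506216 ]
```

Request:
move_arm(increments=[0.012, 0.0008, 0, 0.3, 0.0103, 0.0008, 0.005, 0, 0, 0, 0.02, 0, 0, 0, 0.02, 0, 0, 0, 0.02, 0, 0, 0, 0.01, 0, 0, 0, 0.006, 0, 0, 0, 0, 0])

```text
clock: 15.2
eef_pos: [0.5716, -0.0487, 0.1939]
ee_rot: [[0.996, 0.093, -0.0], [0.093, -0.996, 0.0], [-0.0, -0.0, -1.0]]
wrist_force: [-0.3, -0.1, -0.2]
gripper_width: 0.998
```

```bash
python3 - <<'E'
from h import *
import cv2
from plan import cur
print(np.round(cur(),4))
c=vision.calibration("wrist"); p,d=vision.snapshot("wrist")
cv2.imwrite("pics/w4.png",cv2.resize(p[:,:,::-1],(768,576)))
E
```

```text
[ 0.5716 -0.0487  0.1939  5.323 ]
```

View pics/w4.png

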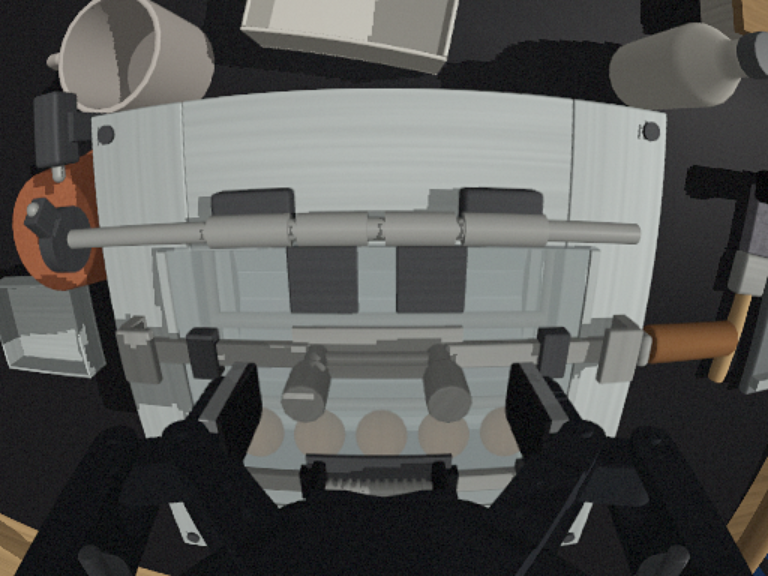

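Request:
move_arm(increments=[0, -0.0014, 0, 0, 0, -0.0014, 0, 0, 0, 0, 0, 0, 0, 0, 0, 0, 0, 0, 0, 0, 0, 0, 0, 0, 0, 0, 0, 0, 0, 0, 0, 0], gripper=0.74, grip_force=20)

```text
clock: 16.25
eef_pos: [0.5711, -0.0459, 0.194]
ee_rot: [[0.996, 0.093, -0.0], [0.093, -0.996, -0.0], [-0.0, -0.0, -1.0]]
wrist_force: [-0.5, -0.5, -0.3]
gripper_width: 0.737
```

```bash
python3 - <<'E'
from h import *
import cv2
from plan import cur
print(np.round(cur(),4))
c=vision.calibration("wrist"); p,d=vision.snapshot("wrist")
cv2.imwrite("pics/w5.png",cv2.resize(p[200:384,100:420,::-1],(800,460)))
E
```

```text
[ 0.5711 -0.0459  0.194   5.3285]
```

View pics/w5.png

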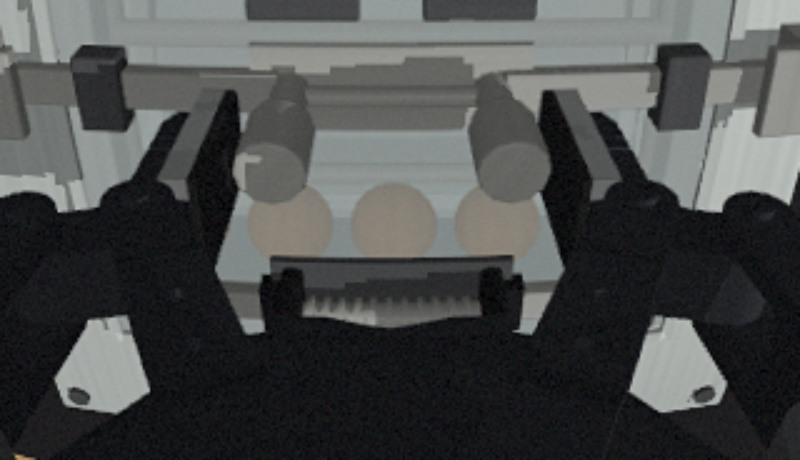

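Request:
move_arm(increments=[0, 0, 0, 0, 0, 0, 0, 0, 0, 0, 0, 0, 0, 0, 0, 0, 0, 0, 0, 0, 0, 0, 0, 0, 0, 0, 0, 0, 0, 0, 0, 0], gripper=0.3, grip_force=30)

```text
clock: 17.3
eef_pos: [0.5718, -0.0462, 0.1956]
ee_rot: [[0.996, 0.093, 0.002], [0.093, -0.996, -0.001], [0.002, 0.001, -1.0]]
wrist_force: [-0.7, -1.3, 7.2]
gripper_width: 0.374
```

```bash
python3 - <<'E'
from h import *
import cv2
from plan import cur
print(np.round(cur(),4))
c=vision.calibration("wrist"); p,d=vision.snapshot("wrist")
cv2.imwrite("pics/w6.png",cv2.resize(p[200:384,100:420,::-1],(800,460)))
p,d=vision.snapshot("scene"); cv2.imwrite("pics/s6.png",cv2.resize(p[110:270,100:310,::-1],(788,600)))
E
```

```text
[ 0.5718 -0.0462  0.1956  5.314 ]
```

View pics/w6.png

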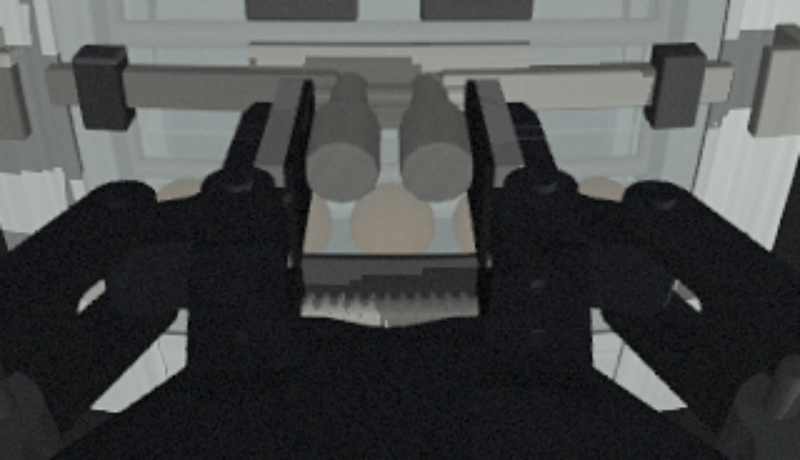

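Request:
move_arm(increments=[0, 0, 0, 0, 0, 0, 0, 0, 0, 0, 0, 0, 0, 0, 0, 0, 0, 0, 0, 0, 0, 0, -0.015, 0, 0, 0, -0.015, 0, 0, 0, -0.012, 0], gripper=1)

```text
clock: 18.4
eef_pos: [0.5718, -0.0458, 0.238]
ee_rot: [[0.996, 0.093, 0.002], [0.093, -0.996, -0.0], [0.002, 0.0, -1.0]]
wrist_force: [0.5, -0.8, 0.2]
gripper_width: 1.0
```

Request:
move_arm(increments=[-0.02, 0, 0, 0.2, -0.025, 0, 0, 0, -0.023, 0, 0, 0, 0, 0, 0, 0, 0, 0, 0, 0, 0, 0, 0, 0, 0, 0, 0, 0, 0, 0, 0, 0])

```text
clock: 19.4
eef_pos: [0.5036, -0.0519, 0.2358]
ee_rot: [[0.996, 0.09, -0.0], [0.09, -0.996, 0.0], [-0.0, -0.0, -1.0]]
wrist_force: [-0.1, -0.7, -0.2]
gripper_width: 0.994
```

```bash
python3 - <<'E'
from h import *
import cv2
from plan import cur
print(np.round(cur(),4))
c=vision.calibration("wrist"); p,d=vision.snapshot("wrist")
cv2.imwrite("pics/w7.png",cv2.resize(p[:,:,::-1],(768,576)))
for r in vision.mark_of("catch_grip","wrist")[:2]: print(np.round(r["position"],1),round(r["score"],2),np.round(watz(r["position"],c,.201),4))
E
```

```text
[ 0.5036 -0.0519  0.2358  5.143 ]
[257.2 225.1] 0.8 [ 0.5046 -0.0541  0.201 ]
```

View pics/w7.png

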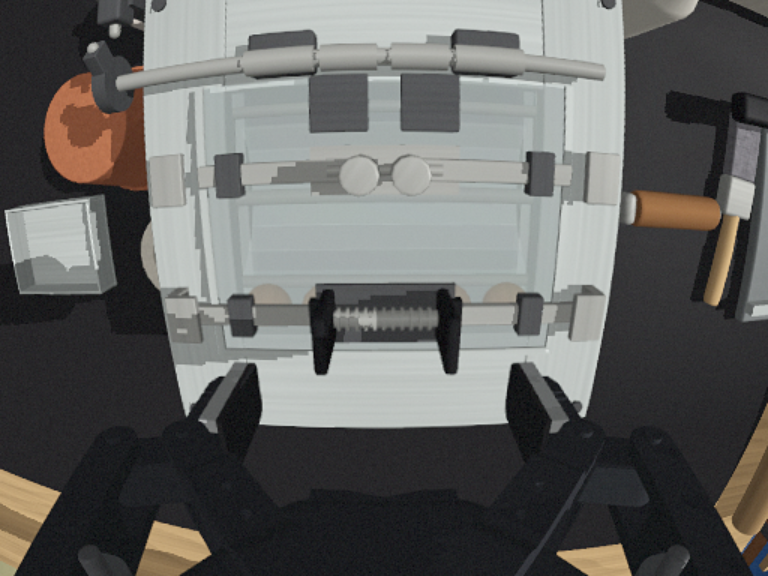

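Request:
move_arm(increments=[0, 0.0004, 0.01, -0.4, 0, 0, 0.015, 0, 0, 0, 0.01, 0, 0, 0, 0.007, 0, 0, 0, 0, 0, 0, 0, 0, 0, 0, 0, 0, 0, 0, 0, 0, 0])

```text
clock: 20.5
eef_pos: [0.5037, -0.0525, 0.1944]
ee_rot: [[0.995, 0.096, 0.001], [0.096, -0.995, -0.0], [0.001, 0.0, -1.0]]
wrist_force: [-0.2, 0.0, -0.0]
gripper_width: 1.002
```

Request:
move_arm(increments=[0, 0, 0, 0, 0, 0, 0, 0, 0, 0, 0, 0, 0, 0, 0, 0, 0, 0, 0, 0, 0, 0, 0, 0, 0, 0, 0, 0, 0, 0, 0, 0], gripper=0.25, grip_force=45)

```text
clock: 21.5
eef_pos: [0.5036, -0.0528, 0.1957]
ee_rot: [[0.995, 0.096, 0.001], [0.096, -0.995, -0.001], [0.001, 0.001, -1.0]]
wrist_force: [-2.5, -0.6, 7.5]
gripper_width: 0.348
```

```bash
python3 - <<'E'
from h import *
import cv2
from plan import cur
print(np.round(cur(),4))
p,d=vision.snapshot("wrist")
cv2.imwrite("pics/w8.png",cv2.resize(p[:,:,::-1],(768,576)))
p,d=vision.snapshot("scene"); cv2.imwrite("pics/s8.png",cv2.resize(p[110:270,100:310,::-1],(788,600)))
E
```

```text
[ 0.5036 -0.0528  0.1957  5.5105]
```

View pics/w8.png

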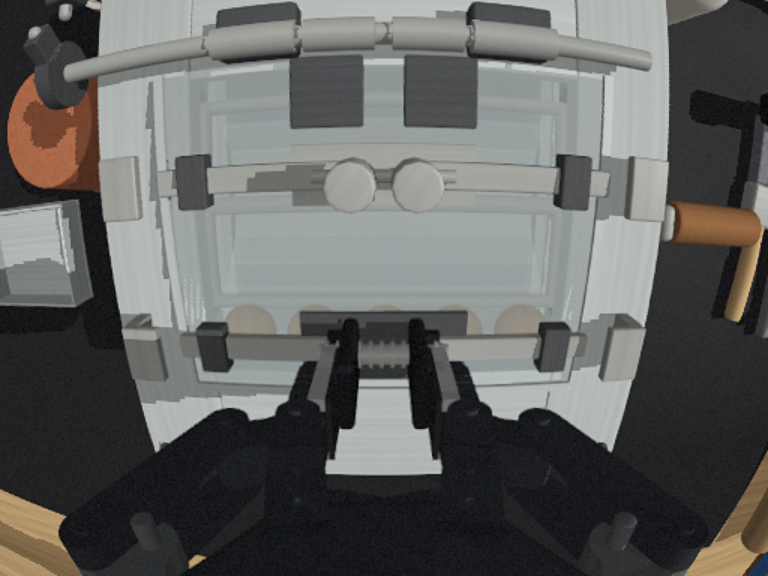

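View pics/s8.png

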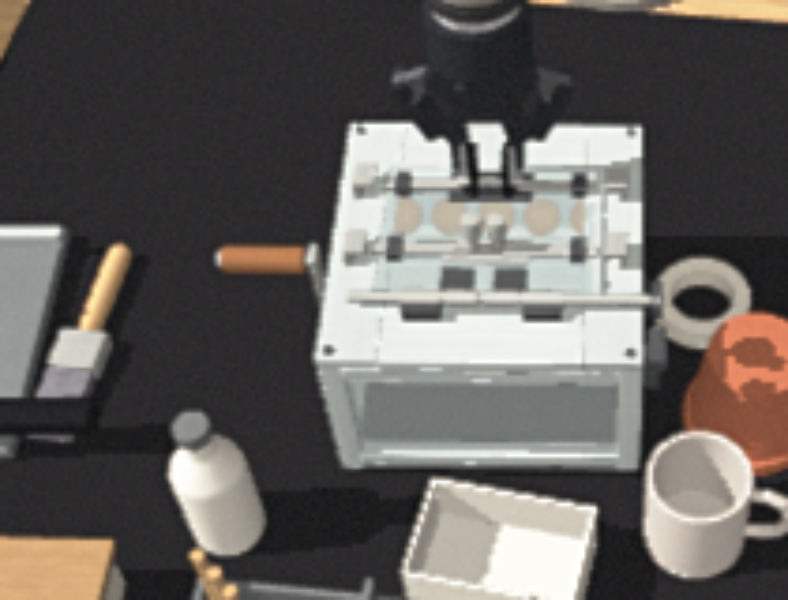

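```bash
python3 - <<'E'
import numpy as np, json
th=np.linspace(0,1.56,41)
X=np.round(-118*np.cos(th)+24*np.sin(th),1); Z=np.round(118*np.sin(th)+24*np.cos(th),1)
for c in range(5):
    r=[]
    for k in range(c*8,c*8+8): r+=[round((X[k+1]-X[k])/1000,4),0,round(-(Z[k+1]-Z[k])/1000,4),0]
    print(json.dumps([float(v) for v in r]), "th",th[c*8+8], X[c*8+8]-X[0],Z[c*8+8]-Z[0])
E
```

```text
[0.001, 0.0, -0.0046, 0.0, 0.0012, 0.0, -0.0045, 0.0, 0.0014, 0.0, -0.0045, 0.0, 0.0016, 0.0, -0.0044, 0.0, 0.0017, 0.0, -0.0044, 0.0, 0.0019, 0.0, -0.0043, 0.0, 0.002, 0.0, -0.0042, 0.0, 0.0023, 0.0, -0.0042, 0.0] th 0.312 13.099999999999994 35.1
[0.0023, 0.0, -0.004, 0.0, 0.0026, 0.0, -0.004, 0.0, 0.0027, 0.0, -0.0038, 0.0, 0.0028, 0.0, -0.0037, 0.0, 0.003, 0.0, -0.0037, 0.0, 0.0031, 0.0, -0.0035, 0.0, 0.0033, 0.0, -0.0034, 0.0, 0.0034, 0.0, -0.0032, 0.0] th 0.624 36.3 64.4
[0.0035, 0.0, -0.0031, 0.0, 0.0036, 0.0, -0.003, 0.0, 0.0037, 0.0, -0.0029, 0.0, 0.0039, 0.0, -0.0026, 0.0, 0.0039, 0.0, -0.0026, 0.0, 0.0041, 0.0, -0.0024, 0.0, 0.0041, 0.0, -0.0022, 0.0, 0.0042, 0.0, -0.002, 0.0] th 0.9359999999999999 67.3 85.2
[0.0043, 0.0, -0.0019, 0.0, 0.0044, 0.0, -0.0018, 0.0, 0.0044, 0.0, -0.0015, 0.0, 0.0045, 0.0, -0.0014, 0.0, 0.0046, 0.0, -0.0012, 0.0, 0.0046, 0.0, -0.001, 0.0, 0.0046, 0.0, -0.0009, 0.0, 0.0046, 0.0, -0.0006, 0.0] th 1.248 103.3 95.5
[0.0047, 0.0, -0.0005, 0.0, 0.0047, 0.0, -0.0003, 0.0, 0.0047, 0.0, -0.0001, 0.0, 0.0047, 0.0, 0.0001, 0.0, 0.0047, 0.0, 0.0002, 0.0, 0.0046, 0.0, 0.0004, 0.0, 0.0047, 0.0, 0.0007, 0.0, 0.0046, 0.0, 0.0007, 0.0] th 1.56 140.7 94.3
```

Request:
move_arm(increments=[0.001, 0, -0.0046, 0, 0.0012, 0, -0.0045, 0, 0.0014, 0, -0.0045, 0, 0.0016, 0, -0.0044, 0, 0.0017, 0, -0.0044, 0, 0.0019, 0, -0.0043, 0, 0.002, 0, -0.0042, 0, 0.0023, 0, -0.0042, 0])

```text
clock: 22.6
eef_pos: [0.5145, -0.0517, 0.2289]
ee_rot: [[0.995, 0.096, -0.005], [0.096, -0.995, -0.001], [-0.005, 0.0, -1.0]]
wrist_force: [-6.3, -1.5, -3.2]
gripper_width: 0.345
```

```bash
python3 - <<'E'
from h import *
import cv2
p,d=vision.snapshot("wrist")
cv2.imwrite("pics/w9.png",cv2.resize(p[:,:,::-1],(768,576)))
E
```

```text
(no output)
```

View pics/w9.png

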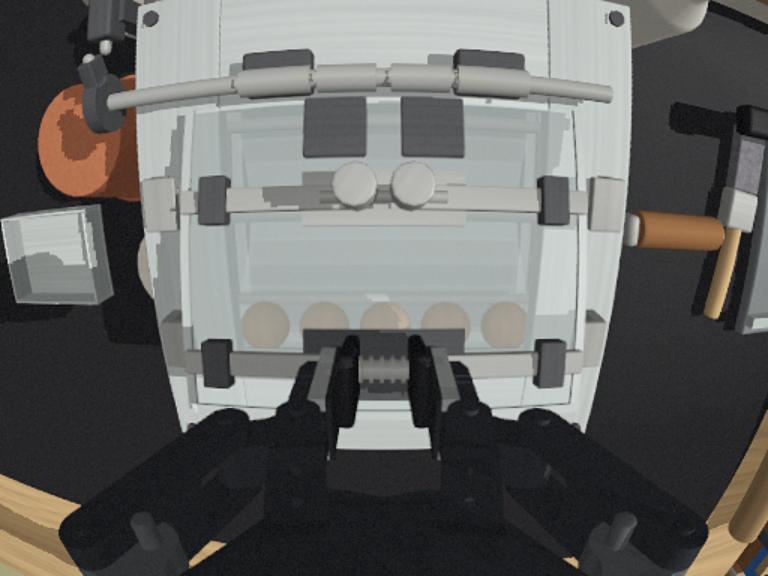

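The hatch rises with the hand, knobs (355,185)/(412,185) in, paddles pinched near (345,380)/(425,380), balls visible in the trough. Continue.

Request:
move_arm(increments=[0.0023, 0, -0.004, 0, 0.0026, 0, -0.004, 0, 0.0027, 0, -0.0038, 0, 0.0028, 0, -0.0037, 0, 0.003, 0, -0.0037, 0, 0.0031, 0, -0.0035, 0, 0.0033, 0, -0.0034, 0, 0.0034, 0, -0.0032, 0])

```text
clock: 23.65
eef_pos: [0.5373, -0.0495, 0.2591]
ee_rot: [[0.995, 0.096, -0.005], [0.096, -0.995, -0.001], [-0.005, 0.001, -1.0]]
wrist_force: [-8.4, -3.2, -0.5]
gripper_width: 0.342
```

Request:
move_arm(increments=[0.0035, 0, -0.0031, 0, 0.0036, 0, -0.003, 0, 0.0037, 0, -0.0029, 0, 0.0039, 0, -0.0026, 0, 0.0039, 0, -0.0026, 0, 0.0041, 0, -0.0024, 0, 0.0041, 0, -0.0022, 0, 0.0042, 0, -0.002, 0])

```text
clock: 24.65
eef_pos: [0.5683, -0.0467, 0.2808]
ee_rot: [[0.995, 0.096, -0.004], [0.096, -0.995, -0.002], [-0.004, 0.001, -1.0]]
wrist_force: [-8.5, -3.2, 2.7]
gripper_width: 0.344
```

```bash
python3 - <<'E'
from h import *
import cv2
p,d=vision.snapshot("wrist")
cv2.imwrite("pics/w10.png",cv2.resize(p[:,:,::-1],(768,576)))
E
```

```text
(no output)
```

View pics/w10.png

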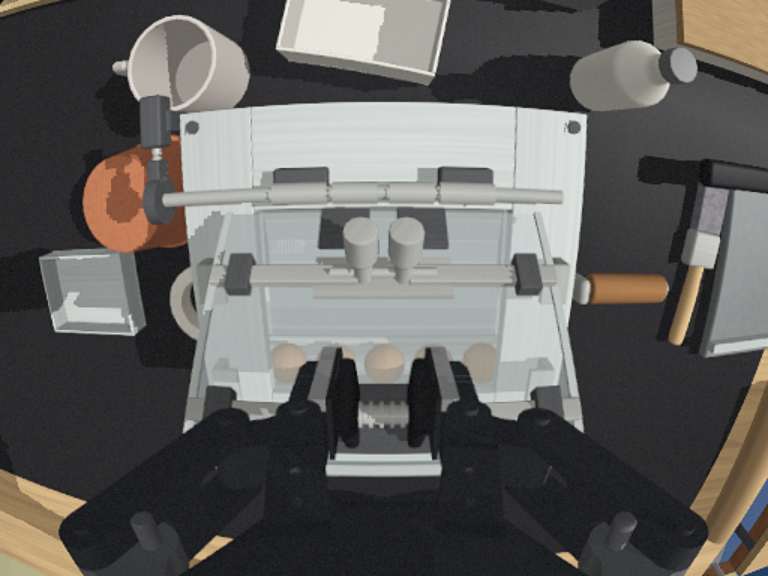

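Request:
move_arm(increments=[0.0043, 0, -0.0019, 0, 0.0044, 0, -0.0018, 0, 0.0044, 0, -0.0015, 0, 0.0045, 0, -0.0014, 0, 0.0046, 0, -0.0012, 0, 0.0046, 0, -0.001, 0, 0.0046, 0, -0.0009, 0, 0.0046, 0, -0.0006, 0])

```text
clock: 25.7
eef_pos: [0.6067, -0.0429, 0.2932]
ee_rot: [[0.995, 0.096, 0.004], [0.096, -0.995, -0.001], [0.004, 0.001, -1.0]]
wrist_force: [-5.2, -2.4, 5.5]
gripper_width: 0.338
```

Request:
move_arm(increments=[0.0047, 0, -0.0005, 0, 0.0047, 0, -0.0003, 0, 0.0047, 0, -0.0001, 0, 0.0047, 0, 0.0001, 0, 0.0047, 0, 0.0002, 0, 0.0046, 0, 0.0004, 0, 0.0047, 0, 0.0007, 0, 0.0046, 0, 0.0007, 0])

```text
clock: 26.7
eef_pos: [0.6456, -0.0391, 0.2934]
ee_rot: [[0.995, 0.096, 0.009], [0.096, -0.995, -0.0], [0.009, 0.001, -1.0]]
wrist_force: [-4.2, -1.7, 7.1]
gripper_width: 0.336
```

```bash
python3 - <<'E'
from h import *
import cv2
p,d=vision.snapshot("wrist")
cv2.imwrite("pics/w11.png",cv2.resize(p[:,:,::-1],(768,576)))
p,d=vision.snapshot("scene"); np.save("d_s11.npy",d); cv2.imwrite("pics/s11.png",cv2.resize(p[70:280,80:360,::-1],(800,600)))
p,d=vision.snapshot("side"); np.save("d_sd11.npy",d); cv2.imwrite("pics/sd11.png",cv2.resize(p[80:300,130:423,::-1],(799,600)))
E
```

```text
(no output)
```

View pics/w11.png

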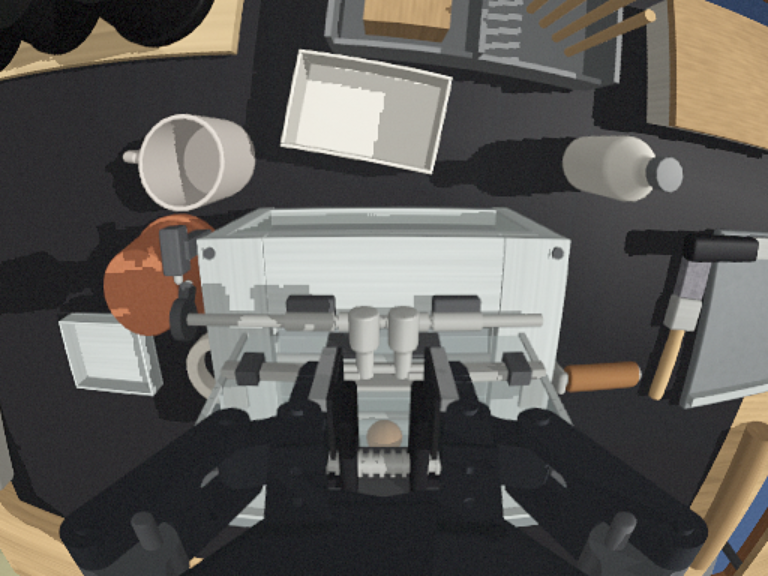

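View pics/s11.png

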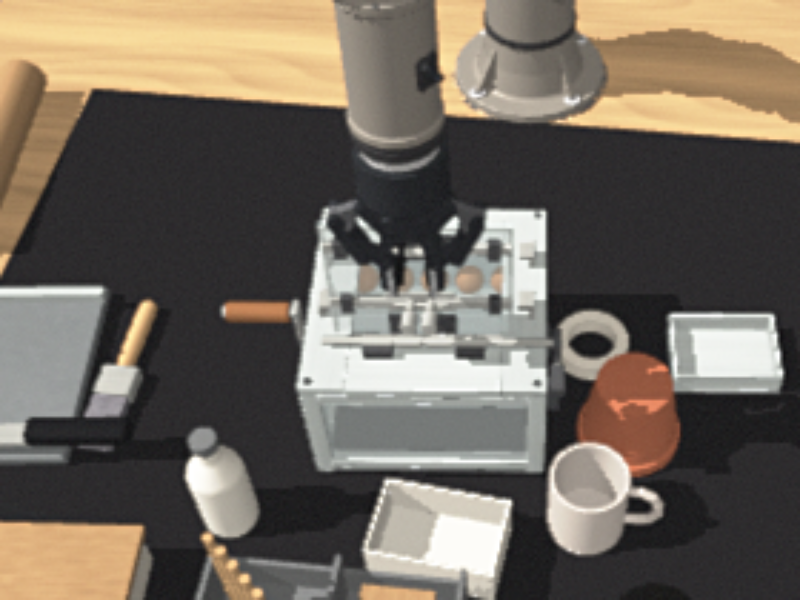

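View pics/sd11.png

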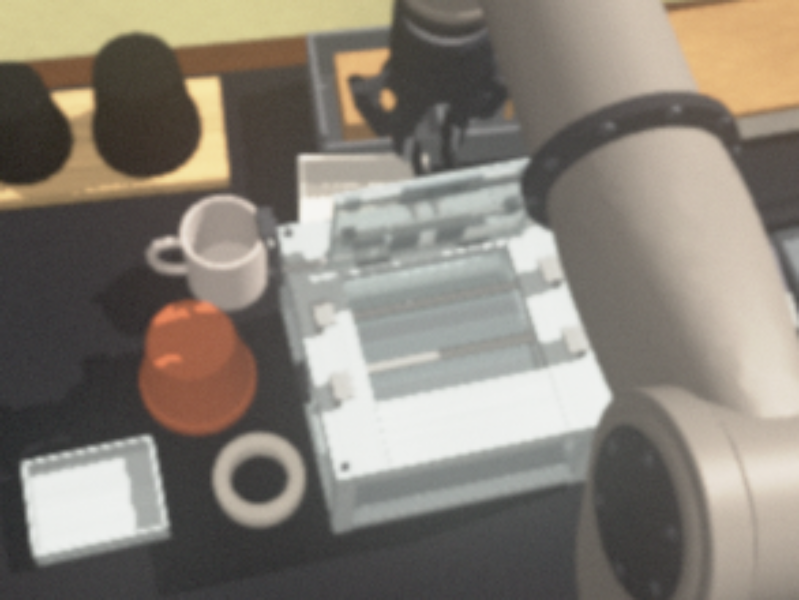

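```bash
python3 - <<'E'
from h import *
from workcell import readout
s=readout.read_state(); print(np.round(s["wrist_force"],1),s["gripper_width"],np.round(s["joint_pos"],2),s["clock"])
c=vision.calibration("wrist"); b=np.array([.5508,-.0478]); yw=.096
def W(x,y,z): return np.array([b[0]+np.cos(yw)*x-np.sin(yw)*y,b[1]+np.sin(yw)*x+np.cos(yw)*y,z])
def H(r,n,y,t): return W(.07-r*np.cos(t)+n*np.sin(t),y,.177+r*np.sin(t)+n*np.cos(t))
print("hinge",wproj(W(.07,0,.177),c)*1.5)
for t in(1.2,1.3,1.4,1.5,1.6):
    print(t,"knobtop",np.round(wproj(H(.05,.033,0,t),c)*1.5),"knobbase",np.round(wproj(H(.05,0,0,t),c)*1.5),"edge side L/R",[np.round((proj("side",H(.132,-.006,y,t))-[130,80])*799/293) .tolist() for y in(.088,-.088)])
E
```

```text
[-1.6 -2.8  5.4] 0.3383053551154693 [ 0.22  0.52 -0.33  1.1   0.16  1.54 -1.54] 26.85
hinge [380.31116412 323.37008155]
1.2 knobtop [380. 345.] knobbase [380. 388.] edge side L/R [[338.0, 245.0], [560.0, 203.0]]
1.3 knobtop [380. 333.] knobbase [380. 382.] edge side L/R [[335.0, 228.0], [557.0, 186.0]]
1.4 knobtop [380. 320.] knobbase [380. 375.] edge side L/R [[331.0, 211.0], [552.0, 170.0]]
1.5 knobtop [380. 308.] knobbase [380. 367.] edge side L/R [[327.0, 196.0], [548.0, 155.0]]
1.6 knobtop [380. 295.] knobbase [380. 358.] edge side L/R [[324.0, 181.0], [543.0, 141.0]]
```

Request:
move_arm(increments=[0.002, 0, 0.0004, 0, 0.002, 0, 0.0004, 0, 0.002, 0, 0.0004, 0, 0.001, 0, 0.0004, 0, 0, 0, 0, 0, 0, 0, 0, 0, 0, 0, 0, 0, 0, 0, 0, 0])

```text
clock: 27.85
eef_pos: [0.653, -0.0384, 0.2921]
ee_rot: [[0.995, 0.096, 0.011], [0.096, -0.995, -0.0], [0.011, 0.001, -1.0]]
wrist_force: [-1.5, -1.1, 7.2]
gripper_width: 0.335
```

Request:
move_arm(increments=[0, 0, 0, 0, 0, 0, 0, 0, 0, 0, 0, 0, 0, 0, 0, 0, 0, 0, 0, 0, 0, 0, 0, 0, 0, 0, 0, 0, 0, 0, 0, 0])

```text
clock: 28.85
eef_pos: [0.653, -0.0384, 0.2922]
ee_rot: [[0.995, 0.096, 0.011], [0.096, -0.995, -0.0], [0.011, 0.001, -1.0]]
wrist_force: [-2.1, -2.5, 7.5]
gripper_width: 0.336
```

```bash
python3 - <<'E'
from h import *
import cv2
p,d=vision.snapshot("wrist")
cv2.imwrite("pics/w12.png",cv2.resize(p[150:384,100:420,::-1],(800,585)))
p,d=vision.snapshot("side"); cv2.imwrite("pics/sd12.png",cv2.resize(p[80:300,130:423,::-1],(799,600)))
E
```

```text
(no output)
```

View pics/w12.png

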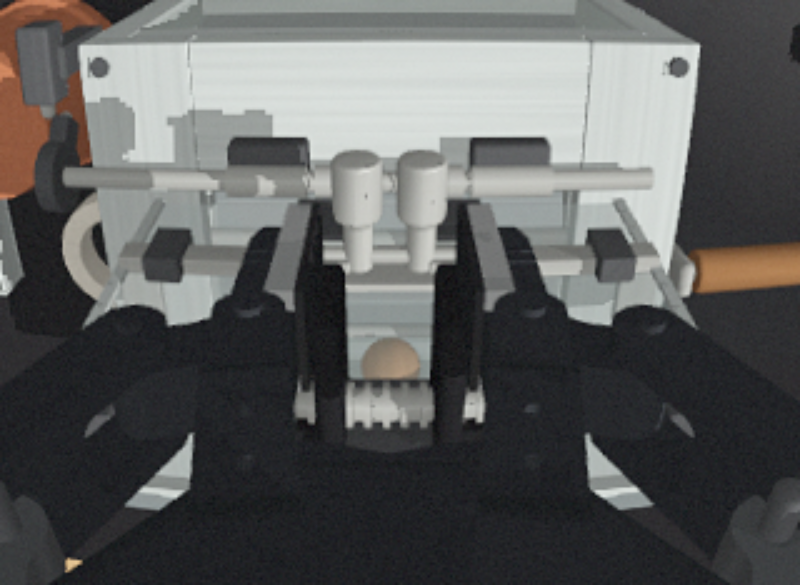

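View pics/sd12.png

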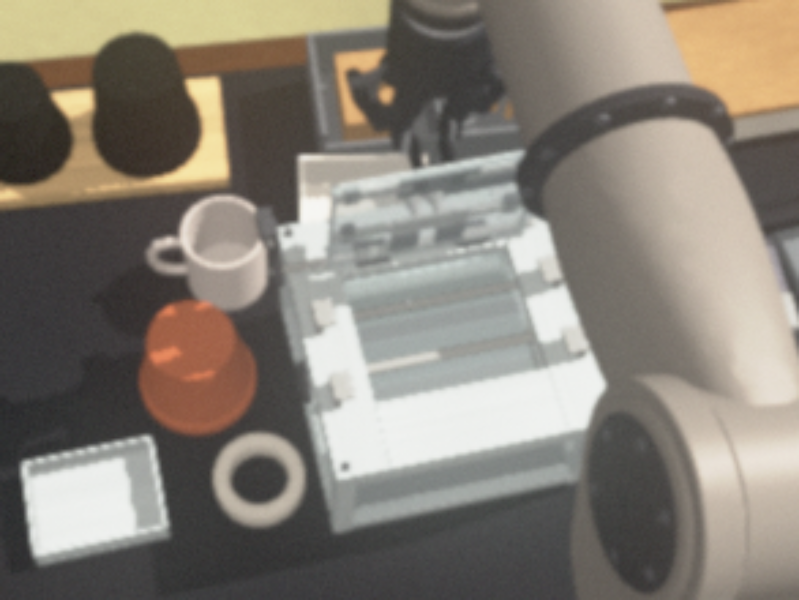

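```bash
python3 -c "
from workcell import hand_in; print(hand_in())"
```

```text
the job is handed in; nothing more can be done
None
```

I did all the steps and handed the job in at about 29 s of the 69 s allowed. At hand-in the arm was holding the hatch about upright with the paddles pinched. The system gave no verdict, so what follows rests on camera views and force readings; I never read the joint values directly.

**What was done**
- **Crank:** I turned the handle two full turns (about 12.5 rad, needed 11.7) with the hatch shut. The last part was not driven quite to the end, because the handle stopped a few mm short of where it began.
- **Lock:** I pinched both knobs in until they stopped. They stayed in when released, and the bolts showed clear of their keepers.
- **Catch and hatch:** I squeezed both paddles and swung the hatch past the detent.

**Last checks**
- **Hatch angle:** the pictures put it at about 1.45–1.5 rad. I then pushed it about 7 mm further, to roughly 1.55 rad, well above the 1.35 needed.
- **Stillness:** two readings 1 s apart showed the hand unmoved.
- **Paddles:** the fingers were still on both paddles, with the opening steady at 0.336 and the grip set to 45 N. I did not measure the force on each paddle separately.
- **Balls:** all five showed in the trough when the hatch was part open. Only one shows in the last wrist view; the hand hides the rest.
- **Bystanders:** they look unmoved in the pictures. I did not measure their positions again.

**Disagreement:** the scene, side and wrist cameras placed the box up to about 6 mm apart sideways. I centred the pinch on where the knobs sat between the fingers in the wrist view, and both knobs went in evenly.

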